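# Right the fallen bottle and light its cap with the pen lamp

## Task

First stand the fallen square bottle upright on the bench again and let go of it. Then draw the pen lamp out of its stand and inspect the bottle's cap with it: finish while holding the lamp raised in the gripper, slanted about halfway between upright and level, its lens aimed down at the middle of the cap's top from about 8 cm away and touching nothing. The bottle must stay standing, and the amber bottle, dish and beaker must be left where they are.

Things in the scene. Friction and masses are not known exactly. Their poses are not given: they have to be found in the camera images.
- bottle_center (a point): Centre of the fallen bottle: white plastic, square body 54 x 54 mm, 66 mm tall, then a round black cap of 34 mm diameter up to 92 mm; about 0.2 kg, centre of mass 42 mm from its base. Point on its axis, 46 mm from the base. z runs from base to cap: level at the start (it lies on a flat side, axis 27 mm up), up when it stands; x, y square to the flat sides.
- bottle_lid (a point): Middle of the top of that bottle's cap, 92 mm from its base on the axis; axes as the bottle's.
- lamp_center (a point): Centre of the pen lamp: straight, round, aluminium, 140 mm long, 0.11 kg, body 22 mm thick, dark lens head 24 mm thick over the lowest 30 mm, black rubber end 16 mm thick over the last 8 mm. It stands lens down in its stand, lens 10 mm and rubber end 150 mm above the bench. Point on the axis, 70 mm from the lens. z runs from lens to rubber end: light shines along minus z.
- lamp_lens (a point): Middle of the lens face at the lamp's lower end; axes as the lamp's.
- stand_hole (a point): Middle of the mouth of the hole in the lamp's stand: a grey block 70 x 70 mm and 60 mm high on a 92 x 92 mm metal base plate 6 mm thick, fixed to the bench. The round hole is 27 mm wide and 50 mm deep; z up.
- reagent: Round amber glass bottle with a black cap, 64 mm diameter, 130 mm tall, standing; origin at the centre of its underside. To be left alone.
- dish: White ceramic dish, 90 mm diameter, 35 mm high; origin at the centre of its underside. To be left alone.
- beaker: Glass beaker, 68 mm diameter, 80 mm high; origin at the centre of its underside. To be left alone.
Mind the look-alikes: they are no part of the job. What is shaped like the part that bears bottle_center but purple or turquoise is not meant.

How it is judged:
By the outcome, as a careful person would: the job done as asked, in the order asked, and still so for the second after the job is handed in, while the arm keeps its last pose, push and grip.
It also fails if it takes over 64 s, if anything falls off the work surface, if the arm or the gripper's body presses on something with over 40 N, if the wrist force passes 120 N, or if a joint passes its speed limit or range.

## Robot

A 6-joint arm with a two-finger parallel gripper is mounted at the origin on the work surface. World frame = base frame: x ahead of the robot, y to its left, z up, the work surface at z = 0. Lengths are in m, angles in rad, forces in N, time in s.
With the tool pointing down it reaches from about 0.4 to 0.825 m from the base axis. Payload 7 kg.
Tool frame: the origin (TCP) lies midway between the tips of the shut fingers; the grasp point (between the pads) lies 19 mm behind it; z points along the fingers, y is the line along which they close (so a half turn about z gives the same grasp; the last joint's range is limited). The gripper opens to 88 mm and grips with 3 to 60 N. Pads are 19 mm wide; open, the fingers measure 130 mm over their backs; the gripper's body (78 mm by 193 mm) begins 47 mm behind the grasp point.
Start: joints at [1.419, 0.359, 0.012, 0, -1.224, -0.288], TCP at [0.287, 0.611, 0.227] pointing down, gripper open.
Joint ranges: [-3.07, 3.07], [-1.43, 2.12], [-1.02, 1.25], [-3.03, 1.67], [-3.05, -0], [-3.03, 3.03]. Speed limits (rad/s): [2.39, 2.39, 3.01, 3.14, 3.14, 3.14].

## Interface

Orientations are given as [roll, pitch, yaw] about the fixed x, y, z axes, in that order (R = Rz(yaw) Ry(pitch) Rx(roll)).
In Python, from station import arm gives the robot as it stands.
- The arm moves only by the tool servo_tool, never from a script. Its argument "deltas" is a list of rows, each a list of 7 numbers: the closure, from -1 (fully open) to 1 (shut), then the shift along the tool's x, y, z in mm, then the turn, a rotation vector about the tool's x, y, z in degrees. In form: [[gripper, x, y, z, ax, ay, az], ...]. A call has 1 to 20 rows; each row shifts and turns the commanded pose from where the row before left it, along the tool's axes as they then stand; what a row does not reach is not made up. A row lasts 1/12 s, in which the tool goes at most 41.7 mm and 7.16 degrees, less where a joint would pass 70% of its speed; a pose out of reach is approached as far as the arm can. A call is refused whole if a number of a shift passes 41.7 or a number of a turn 7.16, either way. A call with a gripper value outside its range is refused whole. The fingers move at their own pace and stop on an object; "squeeze" is the grip in N (left out, the last holds). Time passes only in rows, so rows that do not move let the fingers close. It gives the time, the measured TCP pose, the force, the opening and the grip force at its end, in the units of the state.
- arm.get_state(): the state, without advancing time (a new reading comes with each control period).
- arm.grab_frame(name): name is "scene" or "top" or "wrist"; returns a dict with "color" (480x640x3 uint8, red, green, blue), "K" (3x3 intrinsics, pixels), "position" and "orientation" of the camera in the world. Camera axes: x right, y down, z forward; pixel columns grow to the right and rows downward; lengths in m; the calibration is good to about 2 mm. A picture is of the moment at which its call begins. There is no depth.
- arm.job_done(): hands the job in; it is judged then, once.
Trained networks look in a picture, given as the dict that the camera call returned (one of the last four; its "shot" number tells which), for a name from the list of things; names that differ only in an ending like _2 or _b are one class to them, and where a whole thing is asked for, a point or a joint stands for the part that bears it (a point fixed in the world has none). Each returns a list of dicts, best first, with "conf" (0 to 1); they miss things now and then, are a little off and sometimes report something else, mostly with a low value. They report only what shows in the picture. A call takes as long as a camera call. They do not tell look-alikes from the thing itself.
- arm.recognise(query, picture): "at" ([x, y, z] in m, in the coordinates of the camera as it stood for that picture, good to about 4 mm: the middle of the surface that is visible of it).
The state is a dict: "t": time; "q": joint angles; "qd": joint speeds; "joint_efforts": joint torques, N m; "eef_pos": TCP position; "ee_rot": TCP orientation; "force": force on the tool from outside, world axes, zero at the start; "moment": the same for the moment, N m; "width": finger opening in m; "gripper_force": force on a finger pad.
Only numpy, scipy, OpenCV 4.12 (cv2) and the standard library are available. Lean on these libraries where they do the work, as an engineer would, in place of code of your own. Each camera call takes 0.05 s, during which the arm holds its last target. There are 200 camera calls.

## Working session

There is one attempt and no reset: what is moved stays moved. The work goes in short steps, Python scripts to look and compute and a tool call to move; the robot and the scene stay as the last step left them, time stands still between calls to the robot, and variables do not carry over. Pictures are saved under pics/ and viewed, at most 11 in all, crops included, and the job is handed in when it is done.

Besides the shell and the picture viewer there is one more tool, called after "Request:" as name([rows], argument=value, ...), one row to a line, values as JSON. servo_tool: Moves the arm, as the interface text tells. Its arguments: {"type":"object","properties":{"deltas":{"type":"array","items":{"type":"array","items":{"type":"number"}}},"squeeze":{"type":"number"}},"required":["deltas"]}

```bash
ls; mkdir -p pics; cat > h.py <<'E'
import numpy as np, cv2
from scipy.spatial.transform import Rotation as R
from station import arm
def cam(f):
    o=np.array(f["orientation"])
    M=o if o.shape==(3,3) else (R.from_euler('xyz',o).as_matrix() if o.size==3 else R.from_quat(o).as_matrix())
    return M,np.array(f["position"])
def w(f,p):
    M,t=cam(f); return M@np.array(p)+t
def px(f,P):
    M,t=cam(f); c=M.T@(np.array(P)-t); u=f["K"]@c; return u[:2]/u[2]
def ray(f,u,z):
    M,t=cam(f); d=M@np.linalg.inv(f["K"])@np.array([u[0],u[1],1.]); return t+d*(z-t[2])/d[2]
def save(f,n,crop=None):
    im=f["color"][...,::-1]
    cv2.imwrite("pics/"+n,im)
E
python3 - <<'E'
from h import *
fs={}
for n in("scene","top"):
    f=arm.grab_frame(n);fs[n]=f
    print(n,f["orientation"],f["position"],f["K"][0])
    save(f,n+"0.png")
    for q in("bottle_center","bottle_lid","lamp_center","lamp_lens","stand_hole","reagent","dish","beaker"):
        for r in arm.recognise(q,f)[:3]:
            P=w(f,r["at"]);print(q,round(r["conf"],2),P.round(3),px(f,P).round())
print(arm.get_state())
E
```

```text
pics
scene [-2.32890736  0.00363448  2.60710713] [0.99987267 0.75164633 0.91341258] [490.12233786   0.         317.95425182]
bottle_center 0.97 [ 0.531 -0.248  0.054] [282. 201.]
bottle_center 0.86 [ 0.576 -0.134  0.048] [287. 231.]
bottle_center 0.67 [ 0.406 -0.171  0.044] [333. 204.]
bottle_lid 0.91 [ 0.572 -0.131  0.042] [289. 233.]
bottle_lid 0.82 [ 0.538 -0.246  0.049] [280. 203.]
bottle_lid 0.68 [ 0.409 -0.172  0.044] [332. 204.]
lamp_center 0.72 [0.525 0.137 0.111] [362. 270.]
lamp_lens 0.57 [0.524 0.136 0.11 ] [362. 270.]
stand_hole 0.83 [0.536 0.15  0.043] [359. 296.]
stand_hole 0.54 [0.606 0.425 0.048] [409. 401.]
stand_hole 0.48 [0.525 0.135 0.112] [361. 270.]
reagent 0.95 [0.777 0.056 0.083] [246. 298.]
dish 0.96 [ 0.625 -0.474  0.023] [222. 179.]
beaker 0.69 [0.603 0.425 0.045] [410. 401.]
beaker 0.45 [0.779 0.054 0.084] [245. 298.]
top [-3.03007192  0.0164542  -1.58772886] [ 0.4214178  -0.00708808  1.51531527] [550.56324961   0.         321.11711459]
bottle_center 0.89 [ 0.4   -0.194  0.056] [402. 298.]
bottle_center 0.6 [ 0.561 -0.147  0.054] [382. 237.]
bottle_center 
[... 453 characters left out ...]
1] [164. 223.]
{'t': 0.9, 'q': array([ 1.41914666e+00,  3.58561989e-01,  1.18659644e-02,  3.61285978e-05,
       -1.22408158e+00, -2.88100610e-01]), 'qd': array([ 6.60310435e-04,  1.46953700e-03, -6.51394021e-05, -2.58410602e-03,
        3.24002916e-04,  6.22115772e-04]), 'joint_efforts': array([-8.07402594e-04, -5.82354069e+01,  2.93301702e+01,  7.00289682e+00,
        1.23983540e-02, -3.92927836e-05]), 'eef_pos': array([0.28737486, 0.61073965, 0.22657752]), 'ee_rot': array([-3.14156505e+00, -2.72589769e-05, -4.39738002e-01]), 'force': array([ 0.45942002, -1.12298176,  0.10824118]), 'moment': array([-0.04991169,  0.03853995, -0.04377486]), 'gripper_force': 0.0, 'width': 0.08773151363951856}
```

```bash
python3 - <<'E'
import cv2
a=cv2.imread("pics/top0.png")[150:350,240:480]
cv2.imwrite("pics/topc.png",cv2.resize(a,None,fx=3,fy=3,interpolation=2))
a=cv2.imread("pics/scene0.png")[150:330,220:420]
cv2.imwrite("pics/scenec.png",cv2.resize(a,None,fx=3.3,fy=3.3,interpolation=2))
E
```

```text
(no output)
```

View pics/topc.png

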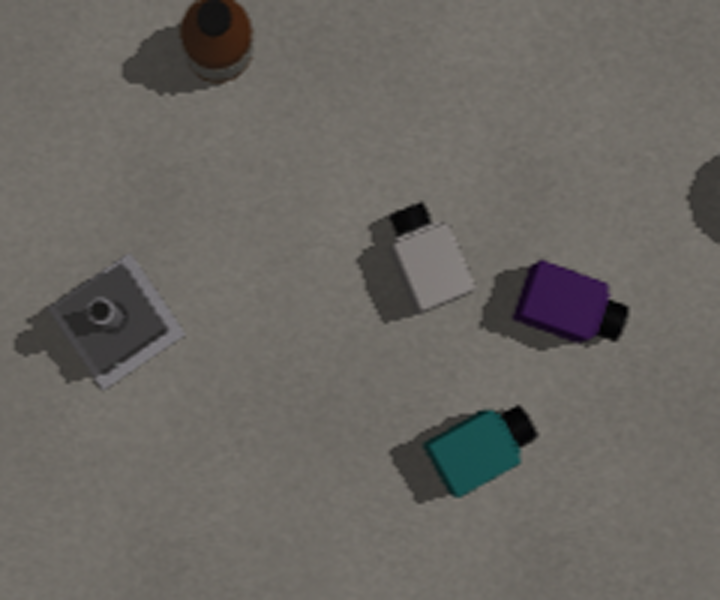

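View pics/scenec.png

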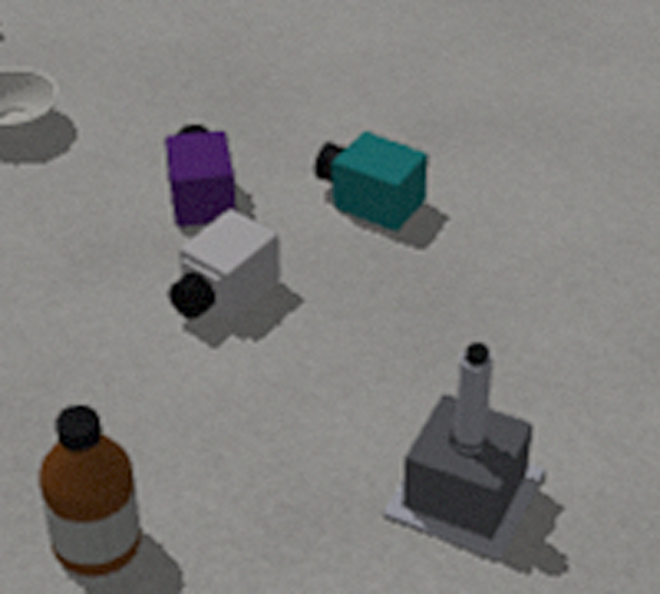

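The white bottle lies at about (384,239) in the top view with its cap up and to the left. The purple and turquoise look-alikes are next to it, and the lamp in its stand is at (273,253). I'll move over the bottle for a close look.

Request:
servo_tool([
  [-1,25.7,27.2,-3,0,0,0],
  [-1,25.7,27.2,-3,0,0,0],
  [-1,25.7,27.2,-3,0,0,0],
  [-1,25.7,27.2,-3,0,0,0],
  [-1,25.7,27.2,-3,0,0,0],
  [-1,25.7,27.2,-3,0,0,0],
  [-1,25.7,27.2,-3,0,0,0],
  [-1,25.7,27.2,-3,0,0,0],
  [-1,25.7,27.2,-3,0,0,0],
  [-1,25.7,27.2,-3,0,0,0],
  [-1,25.7,27.2,-3,0,0,0],
  [-1,25.7,27.2,-3,0,0,0],
  [-1,25.7,27.2,-3,0,0,0],
  [-1,25.7,27.2,-3,0,0,0],
  [-1,25.7,27.2,-3,0,0,0],
  [-1,25.7,27.2,-3,0,0,0],
  [-1,25.7,27.2,-3,0,0,0],
  [-1,25.7,27.2,-3,0,0,0],
  [-1,25.7,27.2,-3,0,0,0],
  [-1,0,0,0,0,0,0],
])

```text
t: 2.57
eef_pos: [0.5104, -0.0697, 0.2839]
ee_rot: [3.141, -0.001, -0.444]
force: [0.3, 0.7, 0.7]
width: 0.0877
gripper_force: 0.0
```

```bash
python3 - <<'E'
from h import *
s=arm.get_state();print(s["q"].round(4),s["eef_pos"].round(4),s["ee_rot"].round(4))
f=arm.grab_frame("wrist");save(f,"w1.png");print(f["position"],f["orientation"],f["K"][0])
np.savez("w1.npz",**{k:f[k] for k in("K","position","orientation","color")})
for q in("bottle_center","bottle_lid"):
    for r in arm.recognise(q,f)[:3]:
        P=w(f,r["at"]);print(q,round(r["conf"],2),P.round(3),px(f,P).round())
E
```

```text
[ 0.2468  0.0584 -0.2431  0.0014 -1.2693  0.8795] [ 0.5104 -0.0697  0.2839] [ 3.1406e+00 -9.0000e-04 -4.4400e-01]
[ 0.56969302 -0.09793542  0.4415512 ] [ 2.89402254e+00 -8.43002767e-04 -2.01561080e+00] [362.59802761   0.         318.11705281]
bottle_center 0.9 [ 0.521 -0.265  0.052] [486. 122.]
bottle_center 0.68 [ 0.407 -0.193  0.056] [459. 250.]
bottle_center 0.57 [ 0.569 -0.151  0.052] [365. 129.]
bottle_lid 0.78 [ 0.526 -0.264  0.053] [483. 118.]
bottle_lid 0.68 [ 0.565 -0.147  0.054] [363. 134.]
bottle_lid 0.64 [ 0.408 -0.19   0.05 ] [454. 249.]
```

View pics/w1.png

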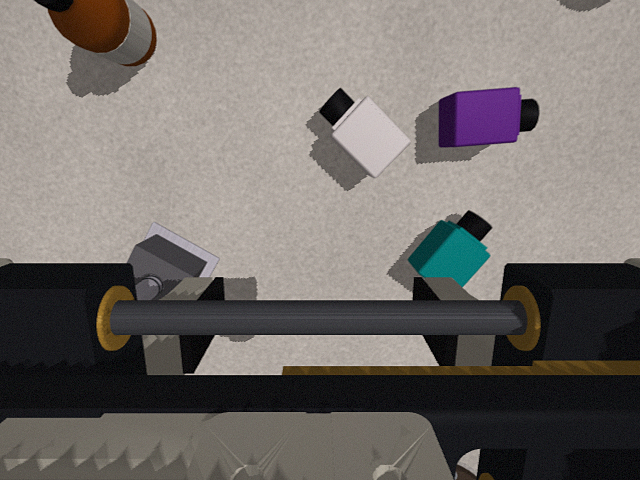

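The wrist view shows the white bottle's top face with corners near (333,133), (371,97), (410,142) and (375,178), and its cap at (338,106). The lamp is hidden behind the gripper.

```bash
python3 - <<'E'
from h import *
f=dict(np.load("w1.npz"));im=f["color"].astype(int)
m=np.zeros((480,640),np.uint8)
sub=im[60:210,290:430]; g=sub.min(2)
bg=np.median(g);print(bg,np.percentile(g,[90,95,99]), im[137,371])
best=((g>bg+25)*255).astype(np.uint8); best=cv2.morphologyEx(best,cv2.MORPH_OPEN,np.ones((3,3)))
c=max(cv2.findContours(best,0,2)[0],key=cv2.contourArea)
pts=np.array([ray(f,p[0]+[290,60],.054)[:2] for p in c])
r=cv2.minAreaRect((pts*1000).astype(np.float32));print(r,cv2.boxPoints(r))
hand=[(333,133),(371,97),(410,142),(375,178)]
print(np.array([ray(f,p,.054) for p in hand]).round(4))
print("cap",ray(f,(338,106),.04))
E
```

```text
161.0 [189. 193. 197.] [202 190 189]
((559.03271484375, -155.63111877441406), (61.834651947021484, 45.030601501464844), 22.271278381347656) [[ 521.8887  -146.5129 ]
 [ 538.95496 -188.18419]
 [ 596.17676 -164.74934]
 [ 579.1105  -123.07805]]
[[ 0.5791 -0.1197  0.054 ]
 [ 0.594  -0.1685  0.054 ]
 [ 0.5369 -0.1875  0.054 ]
 [ 0.5187 -0.1405  0.054 ]]
cap [ 0.60164638 -0.13651522  0.04      ]
```

Request:
servo_tool([
  [-0.45,0,0,0,0,0,-6.56],
  [-0.45,0,0,0,0,0,-6.56],
  [-0.45,0,0,0,0,0,-6.56],
  [-0.45,0,0,0,0,0,-6.56],
  [-0.45,0,0,0,0,0,-6.56],
  [-0.45,0,0,0,0,0,-6.56],
  [-0.45,0,0,0,0,0,-6.56],
  [-0.45,0,0,0,0,0,0],
])

```text
t: 3.38
eef_pos: [0.5089, -0.0634, 0.2837]
ee_rot: [-3.141, -0.0, 0.369]
force: [-0.3, -0.0, 0.3]
width: 0.0636
gripper_force: 0.0
```

```bash
cat >> h.py <<'E'
def st(log=True):
    s=arm.get_state();print("t",round(s["t"],2),"q",s["q"].round(4),"p",s["eef_pos"].round(4),"rpy",np.degrees(s["ee_rot"]).round(1),"F",s["force"].round(1),"w",round(s["width"],4),"g",round(s["gripper_force"],1))
    if log:
        open("log.txt","a").write(" ".join(map(str,[*s["q"],*s["eef_pos"],*s["ee_rot"]]))+"\n")
    return s
def go(P,Rt):
    """delta to target pose in tool axes: mm, deg"""
    s=arm.get_state();R0=R.from_euler('xyz',s["ee_rot"])
    d=R0.inv().apply(np.array(P)-s["eef_pos"])*1000; r=(R0.inv()*Rt).as_rotvec(degrees=True)
    print("shift",d.round(1),"turn",r.round(1)); return d,r
E
cat > log.txt <<'E'
1.41914666 .358561989 .0118659644 3.6e-05 -1.22408158 -0.2881 0.28737486 0.61073965 0.22657752 -3.14156505 -2.7e-5 -0.439738
0.2468 0.0584 -0.2431  0.0014 -1.2693  0.8795 0.5104 -0.0697 0.2839 3.1406 -0.0009 -0.444
E
python3 -c "
from h import *
st()"
```

```text
t 3.38 q [ 2.5930e-01  5.4600e-02 -2.4690e-01 -2.0000e-04 -1.2688e+00  1.6807e+00] p [ 0.5089 -0.0634  0.2837] rpy [-180.    -0.    21.1] F [-0.3 -0.   0.3] w 0.0636 g 0.0
```

Request:
servo_tool([
  [-0.45,0,0,0,0,-7,0],
  [-0.45,0,0,0,0,-7,0],
  [-0.45,0,0,0,0,-7,0],
  [-0.45,0,0,0,0,-7,0],
  [-0.45,0,0,0,0,-7,0],
  [-0.45,0,0,0,0,0,0],
])

```text
t: 3.88
eef_pos: [0.5098, -0.0626, 0.2767]
ee_rot: [3.141, 0.632, 0.36]
force: [-1.9, 0.5, -5.3]
width: 0.0634
gripper_force: 0.0
```

```bash
python3 -c "
from h import *
st()
a=np.radians(20.5);t=np.radians(35)
A=np.array([np.cos(a),np.sin(a),0]);D=np.array([0,0,-1.])
z=D*np.cos(t)-A*np.sin(t);x=A*np.cos(t)+D*np.sin(t);y=np.cross(z,x)
Rt=R.from_matrix(np.c_[x,y,z])
G=np.array([.570,-.1505,.032])
for b in(.12,0): print(G+z*(.019-b));go(G+z*(.019-b),Rt)
"
```

```text
t 3.88 q [ 0.2926  0.443   0.0719  0.042  -1.8303  1.636 ] p [ 0.5098 -0.0626  0.2767] rpy [180.   36.2  20.6] F [-1.9  0.5 -5.3] w 0.0634 g 0.0
[ 0.62426256 -0.13021206  0.11473436]
shift [162.9 103.5  81.5] turn [0.1 1.2 0.1]
[ 0.55979219 -0.15431654  0.01643611]
shift [165.4 103.3 201.5] turn [0.1 1.2 0.1]
```

Request:
servo_tool([
  [-0.45,20.4,12.9,10.2,0,1.2,0],
  [-0.45,20.4,12.9,10.2,0,0,0],
  [-0.45,20.4,12.9,10.2,0,0,0],
  [-0.45,20.4,12.9,10.2,0,0,0],
  [-0.45,20.4,12.9,10.2,0,0,0],
  [-0.45,20.4,12.9,10.2,0,0,0],
  [-0.45,20.4,12.9,10.2,0,0,0],
  [-0.45,20.4,12.9,10.2,0,0,0],
  [-0.45,0,0,0,0,0,0],
  [-0.45,0,0,0,0,0,0],
])

```text
t: 4.72
eef_pos: [0.6292, -0.129, 0.123]
ee_rot: [3.14, 0.593, 0.359]
force: [-0.4, -0.1, 1.0]
width: 0.0637
gripper_force: 0.0
```

```bash
python3 -c "
from h import *
st()
f=arm.grab_frame('wrist');save(f,'w2.png')
a=np.radians(20.5);t=np.radians(35)
A=np.array([np.cos(a),np.sin(a),0]);D=np.array([0,0,-1.])
z=D*np.cos(t)-A*np.sin(t);x=A*np.cos(t)+D*np.sin(t);y=np.cross(z,x)
Rt=R.from_matrix(np.c_[x,y,z])
G=np.array([.570,-.1505,.032])
go(G+z*(.019),Rt)
"
```

```text
t 4.72 q [ 0.1665  0.7173  0.1893  0.1084 -1.6265  1.7369] p [ 0.6292 -0.129   0.123 ] rpy [179.9  34.   20.6] F [-0.4 -0.1  1. ] w 0.0637 g 0.0
shift [ -1.5  -0.9 131.2] turn [ 0.2 -1.2  0.1]
```

View pics/w2.png

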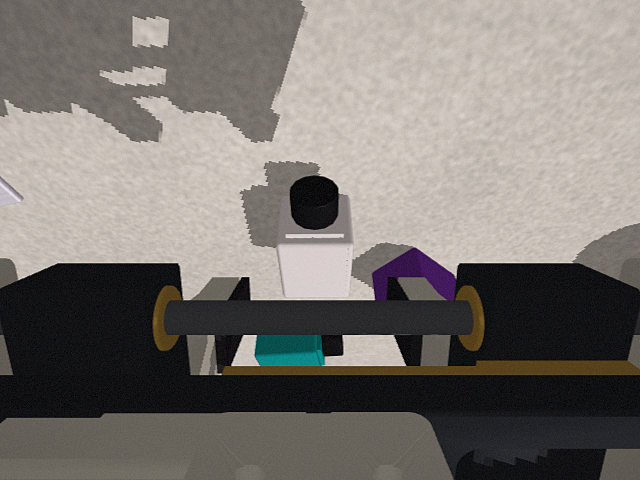

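The bottle sits square between the fingers, with its body at columns 278–352 and its cap at (314,205). The purple bottle is clear of the right finger, so I'll advance and grip.

Request:
servo_tool([
  [-0.45,-1.5,-0.9,25,0,-1.2,0],
  [-0.45,0,0,27,0,0,0],
  [-0.45,0,0,27,0,0,0],
  [-0.45,0,0,27,0,0,0],
  [-0.45,0,0,25,0,0,0],
  [-0.45,0,0,0,0,0,0],
  [-0.45,0,0,0,0,0,0],
])

```text
t: 5.35
eef_pos: [0.558, -0.1551, 0.0191]
ee_rot: [3.14, 0.611, 0.361]
force: [1.4, -1.4, 1.9]
width: 0.0636
gripper_force: 0.0
```

```bash
python3 -c "
from h import *
st()"
```

```text
t 5.35 q [ 0.1492  0.7318 -0.073   0.1246 -1.3674  1.7197] p [ 0.558  -0.1551  0.0191] rpy [179.9  35.   20.7] F [ 1.4 -1.4  1.9] w 0.0636 g 0.0
```

Request:
servo_tool([
  [0,0,0,0,0,0,0],
  [0,0,0,0,0,0,0],
  [0,0,0,0,0,0,0],
  [0,0,0,0,0,0,0],
  [0.3,0,0,0,0,0,0],
  [0.3,0,0,0,0,0,0],
], squeeze=30)

```text
t: 5.85
eef_pos: [0.5601, -0.1549, 0.0197]
ee_rot: [3.14, 0.608, 0.362]
force: [1.4, 3.4, 6.6]
width: 0.0537
gripper_force: 30.0
```

```bash
python3 - <<'E'
from h import *
from scipy.optimize import least_squares
st()
L=np.loadtxt("log.txt")
def fk(p,q,full=False):
    d1,l2,e,l3,c,lt=p[:6];off=p[6:]
    A=R.from_euler('z',q[0])
    u=A*R.from_euler('y',q[1]); f=A*R.from_euler('y',q[1]-q[2]); f4=f*R.from_euler('x',q[3]); 
    T=f4*R.from_euler('y',-q[4])
    o=c if full=='a' else 0
    P=np.array([0,0,d1])+u.apply([0,0,l2])+f.apply([l3,0 if full else -c,e])+T.apply([lt,0,0])
    if full: P=P+f4.apply([0,-c,0])
    return P,T*R.from_euler('x',q[5])
for full in(False,True):
    s=least_squares(lambda p:np.r_[np.concatenate([fk(p,l[:6],full)[0]-l[6:9] for l in L])],[.3,.45,.05,.45,.19,.25])
    print(full,s.x.round(4),abs(s.fun).max())
for l in L:
    r=R.from_euler('xyz',l[9:]); print((fk(s.x,l[:6])[1].inv()*r).as_rotvec(degrees=True).round(2))
E
```

```text
t 5.85 q [ 0.1491  0.7318 -0.0693  0.1247 -1.3681  1.721 ] p [ 0.5601 -0.1549  0.0197] rpy [179.9  34.8  20.7] F [1.4 3.4 6.6] w 0.0537 g 30.0
False [0.164  0.4998 0.0477 0.4566 0.2282 0.2807] 0.04166711565230771
True [0.1325 0.4811 0.0943 0.4429 0.2272 0.2683] 0.04262443217189063
[-44.41  81.83 -44.42]
[121.43  11.41 121.66]
[59.94 74.79 59.92]
[61.32 68.69 66.83]
[47.02 67.86 61.23]
[44.76 67.28 60.7 ]
[44.66 67.32 60.6 ]
```

```bash
cat > kin.py <<'E'
from h import *
from scipy.optimize import least_squares
L=np.loadtxt("log.txt")
def fk(p,q,s4=1,mode=0):
    d1,l2,e,l3,c,lt,a1,b=p
    A=R.from_euler('z',q[0])
    u=A*R.from_euler('y',q[1]); f=A*R.from_euler('y',q[1]-q[2]); f4=f*R.from_euler('x',s4*q[3])
    T=f4*R.from_euler('y',-q[4])
    P=A.apply([a1,0,d1])+u.apply([0,0,l2])+f.apply([l3,0 if mode else -c,e])+T.apply([lt,0,b])
    if mode: P=P+f4.apply([0,-c,0])
    return P,T*R.from_euler('x',-q[5])*C
C=R.from_euler('z',0)
if __name__=="__main__":
  for s4 in(1,-1):
    k=[(fk([0]*8,l[:6],s4)[1].inv()*R.from_euler('xyz',l[9:])).as_rotvec(degrees=True).round(1) for l in L];print(s4,k[0],k[2],k[-1])
    for mode in(0,1):
        s=least_squares(lambda p:np.r_[np.concatenate([fk(p,l[:6],s4,mode)[0]-l[6:9] for l in L]),(p-[.3,.45,.05,.45,.19,.25,0,0])*1e-3],[.3,.45,.05,.45,.19,.25,0,0])
        print(s4,mode,s.x.round(4),abs(s.fun).max())
E
python3 kin.py
```

```text
1 [-69.3  69.3 -69.3] [-69.3  69.3 -69.3] [-82.5  76.4 -62.7]
1 0 [ 0.1642  0.5056  0.0312  0.4345  0.2285  0.2849  0.0338 -0.0075] 0.04238688672596619
1 1 [ 0.1325  0.4971  0.0562  0.3962  0.2288  0.2802  0.0811 -0.025 ] 0.04377186943607686
-1 [-69.3  69.3 -69.3] [-69.3  69.3 -69.3] [-69.3  69.3 -69.3]
-1 0 [ 0.1723  0.5948  0.0209  0.4315  0.1913  0.3745  0.0397 -0.0147] 0.004315731652048252
-1 1 [ 0.1988  0.6016  0.      0.4636  0.1918  0.378   0.     -0.    ] 0.00015156734798152288
```

```bash
cat >> kin.py <<'E'
C=R.from_rotvec([-69.282,69.282,-69.282],degrees=True)
PP=[.1988,.6016,0,.4636,.1918,.378,0,0]
LO=np.array([-3.07,-1.43,-1.02,-3.03,-3.05,-3.03]);HI=np.array([3.07,2.12,1.25,1.67,0,3.03])
def FK(q): return fk(PP,q,-1,1)
def ik(P,Rt,q0):
    def e(q):
        p,r=FK(q); return np.r_[(p-P)*5,(r.inv()*Rt).as_rotvec()]
    s=least_squares(e,np.clip(q0,LO+.01,HI-.01),bounds=(LO,HI)); return s.x,np.linalg.norm(s.fun)
def frame(psi,t):  # tool frame holding bottle: bottle axis azimuth psi; returns start-type frame with tilt t back
    A=np.array([np.cos(psi),np.sin(psi),0]);D=np.array([0,0,-1.])
    z=D*np.cos(t)-A*np.sin(t);x=A*np.cos(t)+D*np.sin(t);return R.from_matrix(np.c_[x,np.cross(z,x),z])
E
cat > s1.py <<'E'
from kin import *
q0=arm.get_state()["q"];t0=np.radians(34.8)
p,r=FK(q0);print(p,r.as_euler('xyz'))
for pos in([.56,-.12],[.6,-.05],[.65,-.05],[.65,-.12],[.68,-.15]):
  for psi in np.radians([20,0,-20,-40,-60,-90,60,100]):
    Rf=frame(psi,t0-np.pi/2); z=Rf.as_matrix()[:,2]
    G=np.array([*pos,.046]);P=G+.019*z
    best=[]
    # path: lift, yaw, tilt
    q=q0;bad=0;n=24;qs=[]
    st_=arm.get_state() if False else None
    p0=FK(q0)[0]; psi0=np.radians(20.6)
    for k in range(1,n+1):
        u=k/n;Pk=np.array([*(p0[:2]*(1-u)+P[:2]*u),.2]);Rk=frame(psi0+(psi-psi0)*min(1,u*2),t0-np.pi/2*max(0,u*2-1))
        q,e=ik(Pk,Rk,q);bad=max(bad,e);qs.append(q)
    q,e=ik(P,Rf,q);bad2=e;qs.append(q)
    dq=abs(np.diff(qs,axis=0)).max()
    A=R.from_euler('z',q[0]);w5=P-.378*z
    print(pos,round(np.degrees(psi)),"patherr %.3f enderr %.3f maxstep %.2f"%(bad,bad2,dq),q.round(2),"wristz %.2f"%w5[2], "minmargin %.2f"%np.minimum(q-LO,HI-q).min()) if max(bad,bad2)<.02 else None
E
python3 s1.py
```

```text
[ 0.56008109 -0.15485759  0.0197263 ] [3.14023166 0.60778375 0.36168426]
[0.56, -0.12] -90 patherr 0.000 enderr 0.000 maxstep 0.30 [ 0.48  0.62 -0.81  1.02 -1.03 -1.43] wristz 0.25 minmargin 0.21
[0.6, -0.05] -90 patherr 0.000 enderr 0.000 maxstep 0.24 [ 0.58  0.68 -0.64  0.88 -1.11 -1.34] wristz 0.25 minmargin 0.38
[0.65, -0.05] -60 patherr 0.000 enderr 0.020 maxstep 0.39 [ 0.36  0.58 -0.93  1.67 -0.95 -1.48] wristz 0.25 minmargin 0.00
[0.65, -0.05] -90 patherr 0.000 enderr 0.000 maxstep 0.23 [ 0.53  0.73 -0.53  0.89 -1.14 -1.28] wristz 0.25 minmargin 0.49
[0.65, -0.12] -90 patherr 0.000 enderr 0.000 maxstep 0.26 [ 0.41  0.7  -0.61  1.02 -1.08 -1.3 ] wristz 0.25 minmargin 0.41
[0.68, -0.15] -90 patherr 0.000 enderr 0.000 maxstep 0.27 [ 0.34  0.72 -0.56  1.07 -1.08 -1.27] wristz 0.25 minmargin 0.46
```

Request:
servo_tool([
  [0.3,-14.3,0,-20.5,0,0,0],
  [0.3,-14.3,0,-20.5,0,0,0],
  [0.3,-14.3,0,-20.5,0,0,0],
  [0.3,-14.3,0,-20.5,0,0,0],
  [0.3,-14.3,0,-20.5,0,0,0],
  [0.3,-14.3,0,-20.5,0,0,0],
  [0.3,0,0,0,0,0,0],
  [0.3,0,0,0,3.95,0,5.68],
  [0.3,0,0,0,3.95,0,5.68],
  [0.3,0,0,0,3.95,0,5.68],
  [0.3,0,0,0,3.95,0,5.68],
  [0.3,0,0,0,3.95,0,5.68],
  [0.3,0,0,0,3.95,0,5.68],
  [0.3,0,0,0,3.95,0,5.68],
  [0.3,0,0,0,3.95,0,5.68],
  [0.3,0,0,0,3.95,0,5.68],
  [0.3,0,0,0,3.95,0,5.68],
  [0.3,0,0,0,3.95,0,5.68],
  [0.3,0,0,0,3.95,0,5.68],
  [0.3,0,0,0,0,0,0],
], squeeze=30)

```text
t: 7.52
eef_pos: [0.5581, -0.1573, 0.1689]
ee_rot: [3.139, 0.607, -1.099]
force: [-0.8, -1.0, -1.3]
width: 0.0544
gripper_force: 30.0
```

```bash
python3 -c "
from kin import *
st();t0=np.radians(34.8)
go([.61,-.15,.2],frame(np.radians(-90),t0))
"
```

```text
t 7.52 q [-0.2527  0.5491  0.2073 -0.4407 -1.6535  0.7844] p [ 0.5581 -0.1573  0.1689] rpy [179.8  34.8 -63. ] F [-0.8 -1.  -1.3] w 0.0544 g 30.0
shift [ -3.7 -49.5 -35.4] turn [15.6 -0.1 22.2]
```

Request:
servo_tool([
  [0.3,-0.9,-12.4,-8.8,3.9,0,5.55],
  [0.3,-0.9,-12.4,-8.8,3.9,0,5.55],
  [0.3,-0.9,-12.4,-8.8,3.9,0,5.55],
  [0.3,-0.9,-12.4,-8.8,3.9,0,5.55],
  [0.3,0,0,0,0,6.43,0],
  [0.3,0,0,0,0,6.43,0],
  [0.3,0,0,0,0,6.43,0],
  [0.3,0,0,0,0,6.43,0],
  [0.3,0,0,0,0,6.43,0],
  [0.3,0,0,0,0,6.43,0],
  [0.3,0,0,0,0,6.43,0],
  [0.3,0,0,0,0,6.43,0],
  [0.3,0,0,0,0,6.43,0],
  [0.3,0,0,0,0,6.43,0],
  [0.3,0,0,0,0,6.43,0],
  [0.3,0,0,0,0,6.43,0],
  [0.3,0,0,0,0,6.43,0],
  [0.3,0,0,0,0,6.43,0],
  [0.3,0,0,0,0,0,0],
  [0.3,0,0,0,0,0,0],
])

```text
t: 9.18
eef_pos: [0.6109, -0.1556, 0.1971]
ee_rot: [3.133, -0.964, -1.551]
force: [0.6, -0.6, -1.7]
width: 0.0539
gripper_force: 30.0
```

```bash
python3 -c "
from kin import *
s=st();t0=np.radians(34.8)
Rf=frame(np.radians(-90),t0-np.pi/2);z=Rf.as_matrix()[:,2]
go(np.array([.61,-.15,.056])+.019*z,Rf)
f=arm.grab_frame('wrist');save(f,'w3.png')
f=arm.grab_frame('scene');P=px(f,s['eef_pos']).astype(int);print(P)
a=f['color'][max(0,P[1]-120):P[1]+90,P[0]-140:P[0]+140,::-1];cv2.imwrite('pics/s3.png',cv2.resize(a,None,fx=2.5,fy=2.5))
"
```

```text
t 9.18 q [ 0.4375  0.4417 -0.6183  0.9143 -1.2341 -1.0743] p [ 0.6109 -0.1556  0.1971] rpy [179.5 -55.3 -88.9] F [ 0.6 -0.6 -1.7] w 0.0539 g 30.0
shift [-119.2    0.3   94.8] turn [-0.4 -0.1  0.6]
[267 184]
```

View pics/s3.png

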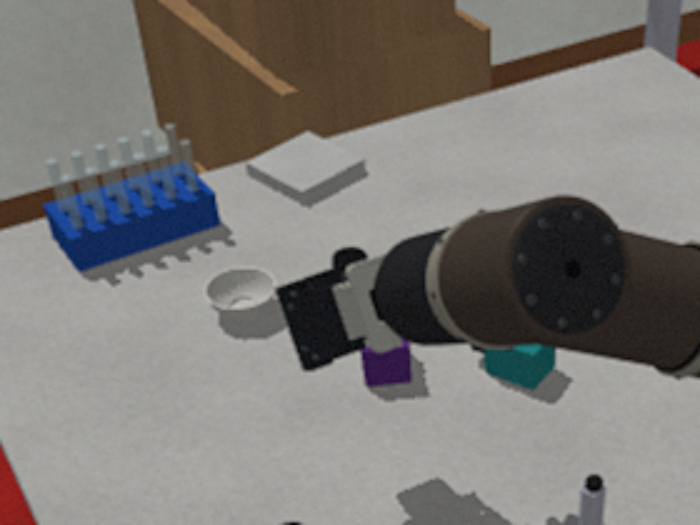

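```bash
python3 -c "
from kin import *
s=arm.get_state();q=s['q'];t0=np.radians(34.8)
Rf=frame(np.radians(-90),t0-np.pi/2);z=Rf.as_matrix()[:,2]
P=np.array([.61,-.15,.046])+.019*z
q,e=ik(P,Rf,q);print(q.round(2),e)
A=R.from_euler('z',q[0]);f=A*R.from_euler('y',q[1]-q[2]);f4=f*R.from_euler('x',-q[3])
el=np.array([0,0,.1988])+(A*R.from_euler('y',q[1])).apply([0,0,.6016]);w4=el+f.apply([.4636,0,0]);print(el,w4,P-.378*z)
"
```

```text
[ 0.38  0.66 -0.73  1.09 -1.04 -1.37] 2.4433455211134143e-12
[0.34202773 0.13507481 0.67492434] [0.42207627 0.16668787 0.21938311] [0.61       0.14479257 0.25088617]
```

```bash
cat > s2.py <<'E'
from kin import *
s=arm.get_state();t0=np.radians(34.8)
lamp=np.array([.516,.13,.15])
for pos in([.61,-.15],[.61,-.19],[.63,-.19],[.65,-.17],[.65,-.2],[.68,-.18]):
  for psi in(-90,-80,-100,-110):
    Rf=frame(np.radians(psi),t0-np.pi/2);z=Rf.as_matrix()[:,2]
    P=np.array([*pos,.046])+.019*z
    q,e=ik(P,Rf,s['q'])
    A=R.from_euler('z',q[0]);f=A*R.from_euler('y',q[1]-q[2])
    el=np.array([0,0,.1988])+(A*R.from_euler('y',q[1])).apply([0,0,.6016]);w4=el+f.apply([.4636,0,0]);w5=P-.378*z
    def dist(a,b): 
        k=np.linspace(0,1,101)[:,None];return np.linalg.norm(a+(b-a)*k-lamp,axis=1).min()
    print(pos,psi,"e%.3f"%e,q.round(2),w4.round(2),w5.round(2),"lampd %.3f %.3f %.3f"%(dist(w4,w5),dist(w5,P),dist(w4,el)))
E
python3 s2.py
```

```text
[0.61, -0.15] -90 e0.000 [ 0.38  0.66 -0.73  1.09 -1.04 -1.37] [0.42 0.17 0.22] [0.61 0.14 0.25] lampd 0.088 0.120 0.122
[0.61, -0.15] -80 e0.000 [ 0.31  0.6  -0.87  1.36 -0.98 -1.45] [0.37 0.12 0.23] [0.56 0.14 0.25] lampd 0.096 0.092 0.169
[0.61, -0.15] -100 e0.000 [ 0.39  0.71 -0.57  0.87 -1.13 -1.31] [0.48 0.2  0.21] [0.66 0.14 0.25] lampd 0.090 0.154 0.098
[0.61, -0.15] -110 e0.000 [ 0.38  0.76 -0.42  0.7  -1.24 -1.27] [0.55 0.22 0.2 ] [0.71 0.13 0.25] lampd 0.111 0.190 0.111
[0.61, -0.19] -90 e0.000 [ 0.29  0.65 -0.76  1.18 -1.02 -1.38] [0.42 0.13 0.22] [0.61 0.1  0.25] lampd 0.086 0.135 0.119
[0.61, -0.19] -80 e0.000 [ 0.21  0.6  -0.89  1.48 -0.97 -1.47] [0.37 0.08 0.23] [0.56 0.1  0.25] lampd 0.103 0.110 0.177
[0.61, -0.19] -100 e0.000 [ 0.32  0.7  -0.61  0.94 -1.1  -1.31] [0.48 0.16 0.21] [0.66 0.1  0.25] lampd 0.070 0.171 0.075
[0.61, -0.19] -110 e0.000 [ 0.32  0.76 -0.45  0.76 -1.21 -1.27] [0.55 0.18 0.2 ] [0.71 0.09 0.25] lampd 0.081 0.209 0.081
[0.63, -0.19] -90 e0.000 [ 0.28  0.67 -0.71  1.17 -1.03 -1.35] [0.44 0.13 0.22] [0.63 0.1  0.25] lampd 0.079 0.150 0.099
[0.63, 
[... 1111 characters left out ...]
0.29  0.74 -0.51  0.95 -1.13 -1.26] [0.53 0.16 0.2 ] [0.7  0.09 0.25] lampd 0.059 0.208 0.059
[0.65, -0.2] -110 e0.000 [ 0.29  0.8  -0.35  0.77 -1.24 -1.22] [0.59 0.17 0.2 ] [0.75 0.08 0.25] lampd 0.102 0.248 0.102
[0.68, -0.18] -90 e0.000 [ 0.29  0.72 -0.59  1.13 -1.06 -1.28] [0.5  0.15 0.21] [0.68 0.11 0.25] lampd 0.060 0.188 0.061
[0.68, -0.18] -80 e0.000 [ 0.22  0.66 -0.73  1.4  -0.98 -1.36] [0.44 0.1  0.22] [0.63 0.11 0.25] lampd 0.084 0.150 0.106
[0.68, -0.18] -100 e0.000 [ 0.31  0.78 -0.43  0.91 -1.17 -1.22] [0.56 0.18 0.2 ] [0.73 0.11 0.25] lampd 0.081 0.227 0.081
[0.68, -0.18] -110 e0.000 [ 0.3   0.83 -0.26  0.75 -1.29 -1.18] [0.63 0.2  0.19] [0.78 0.1  0.25] lampd 0.137 0.265 0.135
```

```bash
python3 -c "
from kin import *
t0=np.radians(34.8);Rf=frame(np.radians(-80),t0-np.pi/2);z=Rf.as_matrix()[:,2]
for h in(.2,.056):go(np.array([.62,-.17,h])+.019*z,Rf)
print('up in tool',Rf.inv().apply([0,0,1]))
"
```

```text
shift [  8.7 -11.2  29.5] turn [ 7.7  0.1 -5.3]
shift [-109.4  -11.3  111.8] turn [ 7.7  0.1 -5.3]
up in tool [ 8.21149209e-01 -1.11022302e-16 -5.70713568e-01]
```

Request:
servo_tool([
  [0.3,4.3,-5.6,14.7,3.85,0,-2.65],
  [0.3,4.3,-5.6,14.7,3.85,0,-2.65],
  [0.3,-14.8,0,10.3,0,0,0],
  [0.3,-14.8,0,10.3,0,0,0],
  [0.3,-14.8,0,10.3,0,0,0],
  [0.3,-14.8,0,10.3,0,0,0],
  [0.3,-14.8,0,10.3,0,0,0],
  [0.3,-14.8,0,10.3,0,0,0],
  [0.3,-14.8,0,10.3,0,0,0],
  [0.3,-14.8,0,10.3,0,0,0],
  [0.3,0,0,0,0,0,0],
  [0.3,0,0,0,0,0,0],
  [0.3,0,0,0,0,0,0],
])

```text
t: 10.37
eef_pos: [0.6241, -0.1858, 0.0464]
ee_rot: [-3.138, -0.964, -1.401]
force: [0.1, -0.3, -1.8]
width: 0.0539
gripper_force: 30.0
```

```bash
python3 -c "
from kin import *
st();t0=np.radians(34.8);Rf=frame(np.radians(-80),t0-np.pi/2);z=Rf.as_matrix()[:,2]
go(np.array([.62,-.17,.046])+.019*z,Rf)
f=arm.grab_frame('wrist');save(f,'w4.png')
"
```

```text
t 10.37 q [ 0.2659  0.5922 -0.8512  1.3924 -0.981  -1.4204] p [ 0.6241 -0.1858  0.0464] rpy [-179.8  -55.2  -80.3] F [ 0.1 -0.3 -1.8] w 0.0539 g 30.0
shift [-9.6  1.3  5.9] turn [ 0.  -0.  -0.2]
```

View pics/w4.png

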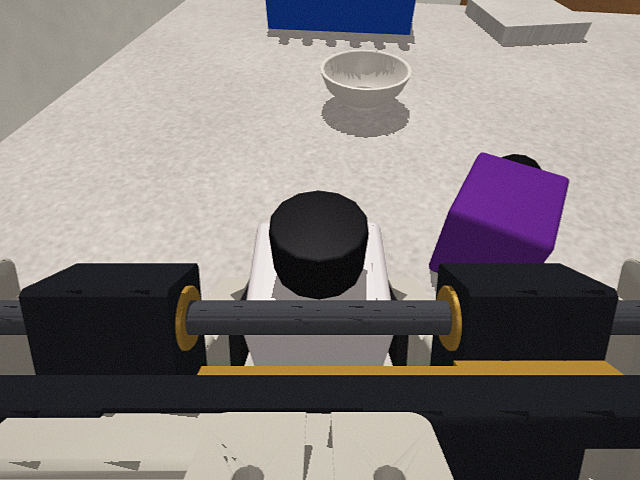

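The bottle hangs upright between the fingers, its cap centred at (319,240) and the purple bottle clear at (500,215). I'll lower it in small steps and watch the force.

Request:
servo_tool([
  [0.3,-3.3,0,2.3,0,0,0],
  [0.3,-3.3,0,2.3,0,0,0],
  [0.3,0,0,0,0,0,0],
  [0.3,0,0,0,0,0,0],
])

```text
t: 10.75
eef_pos: [0.6233, -0.1854, 0.0368]
ee_rot: [3.141, -0.964, -1.397]
force: [0.3, 0.5, -1.9]
width: 0.054
gripper_force: 30.0
```

Request:
servo_tool([
  [0.3,-1.6,0,1.1,0,0,0],
  [0.3,0,0,0,0,0,0],
  [0.3,0,0,0,0,0,0],
])

```text
t: 11.0
eef_pos: [0.6233, -0.1854, 0.0347]
ee_rot: [3.141, -0.964, -1.397]
force: [-1.0, -0.5, -1.0]
width: 0.0541
gripper_force: 30.0
```

Request:
servo_tool([
  [0.3,-0.8,0,0.6,0,0,0],
  [0.3,0,0,0,0,0,0],
  [0.3,0,0,0,0,0,0],
])

```text
t: 11.25
eef_pos: [0.6235, -0.1856, 0.0346]
ee_rot: [-3.141, -0.965, -1.398]
force: [-1.3, 0.7, 5.4]
width: 0.0539
gripper_force: 30.0
```

Request:
servo_tool([
  [-0.2,0,0,0,0,0,0],
  [-0.3,0,0,0,0,0,0],
  [-0.45,0,0,0,0,0,0],
  [-0.45,0,0,0,0,0,0],
  [-0.45,0,0,0,0,0,0],
  [-0.45,0,0,-10,0,0,0],
  [-0.45,0,0,-20,0,0,0],
  [-0.45,0,0,-25,0,0,0],
  [-0.45,0,0,-25,0,0,0],
  [-0.45,0,0,-25,0,0,0],
  [-0.45,0,0,-25,0,0,0],
  [-0.45,0,0,0,0,0,0],
])

```text
t: 12.25
eef_pos: [0.6068, -0.076, 0.11]
ee_rot: [-3.135, -0.963, -1.399]
force: [1.2, 0.3, 0.8]
width: 0.0635
gripper_force: 0.0
```

```bash
python3 - <<'E'
from kin import *
st()
fw=arm.grab_frame('wrist');save(fw,'w5.png')
for q in("bottle_center","bottle_lid"):
    for r in arm.recognise(q,fw)[:4]:
        P=w(fw,r["at"]);print(q,round(r["conf"],2),P.round(3),px(fw,P).round())
for n in('scene','top'):
  f=arm.grab_frame(n)
  for q in("bottle_lid","stand_hole","lamp_center"):
    for r in arm.recognise(q,f)[:4]:
        P=w(f,r["at"]);print(n,q,round(r["conf"],2),P.round(3),px(f,P).round())
  save(f,n+'5.png')
E
```

```text
t 12.25 q [ 0.5601  0.5161 -0.7604  1.0306 -1.0944 -1.2675] p [ 0.6068 -0.076   0.11  ] rpy [-179.6  -55.1  -80.1] F [1.2 0.3 0.8] w 0.0635 g 0.0
bottle_center 0.88 [ 0.62  -0.158  0.065] [320. 231.]
bottle_center 0.8 [ 0.418 -0.196  0.053] [598. 239.]
bottle_center 0.76 [ 0.527 -0.243  0.05 ] [443. 184.]
bottle_lid 0.73 [ 0.417 -0.197  0.047] [595. 244.]
bottle_lid 0.61 [ 0.614 -0.16   0.065] [328. 229.]
bottle_lid 0.57 [ 0.531 -0.244  0.05 ] [438. 183.]
scene bottle_lid 0.66 [ 0.64  -0.164  0.062] [259. 228.]
scene bottle_lid 0.65 [ 0.535 -0.243  0.046] [282. 204.]
scene bottle_lid 0.61 [ 0.393 -0.186  0.057] [335. 196.]
scene bottle_lid 0.46 [0.604 0.422 0.046] [409. 400.]
scene stand_hole 0.66 [0.532 0.152 0.044] [361. 295.]
scene lamp_center 0.89 [0.524 0.136 0.113] [362. 269.]
top bottle_lid 0.92 [ 0.619 -0.175  0.064] [392. 215.]
top bottle_lid 0.79 [ 0.395 -0.188  0.055] [399. 300.]
top bottle_lid 0.75 [ 0.52  -0.275  0.06 ] [431. 252.]
top stand_hole 0.65 [0.504 0.128 0.063] [278. 260.]
```

View pics/w5.png

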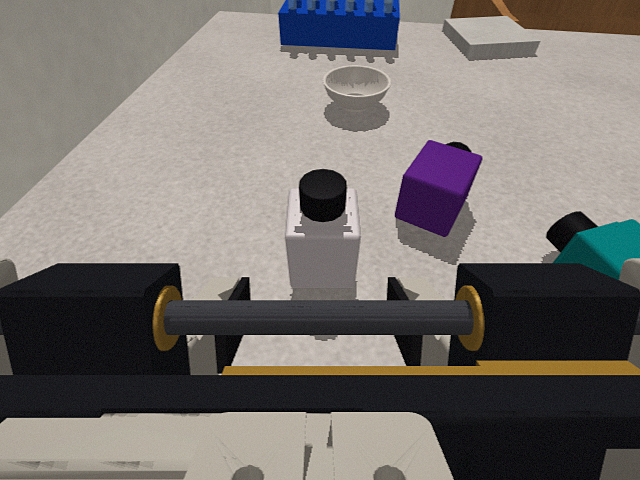

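The white bottle stands upright and released: its body is near (323,245) and its cap top is centred at about (323,183). Next I'll go up and over to the lamp.

Request:
servo_tool([
  [-0.45,20.5,0,-14.3,0,0,0],
  [-0.45,20.5,0,-14.3,0,0,0],
  [-0.45,20.5,0,-14.3,0,0,0],
  [-0.45,20.5,0,-14.3,0,0,0],
  [-0.45,20.5,0,-14.3,0,0,0],
  [-0.45,20.5,0,-14.3,0,0,0],
  [-0.45,20.5,0,-14.3,0,0,0],
  [-0.45,0,0,0,0,-6.9,0],
  [-0.45,0,0,0,0,-6.9,0],
  [-0.45,0,0,0,0,-6.9,0],
  [-0.45,0,0,0,0,-6.9,0],
  [-0.45,0,0,0,0,-6.9,0],
  [-0.45,0,0,0,0,-6.9,0],
  [-0.45,0,0,0,0,-6.9,0],
  [-0.45,0,0,0,0,-6.9,0],
  [-0.45,0,0,0,0,0,0],
  [-0.45,0,0,0,0,0,0],
])

```text
t: 14.22
eef_pos: [0.6051, -0.0822, 0.2831]
ee_rot: [-3.141, -0.001, -1.402]
force: [0.0, 0.9, -0.1]
width: 0.0637
gripper_force: 0.0
```

```bash
python3 -c "
from kin import *
s=st();Rf=frame(np.radians(-80),0)
go([.515,.21,.30],Rf)
f=arm.grab_frame('wrist');save(f,'w6.png')
c=px(f,[.622,-.178,.092]);print(c)
g=f['color'].max(2).astype(int)
x0,y0=int(c[0])-60,int(c[1])-60
sub=(g[max(y0,0):y0+120,max(x0,0):x0+120]<60).astype(np.uint8)
n,l,stt,ce=cv2.connectedComponentsWithStats(sub)
print(stt,ce+[max(x0,0),max(y0,0)])
for q in ('bottle_center','bottle_lid'):
  for r in arm.recognise(q,f)[:3]:
    P=w(f,r['at']);print(q,round(r['conf'],2),P.round(3),px(f,P).round())
"
```

```text
t 14.22 q [ 1.8500e-01  2.2290e-01 -4.9200e-02  9.0000e-04 -1.2984e+00 -1.7000e-02] p [ 0.6051 -0.0822  0.2831] rpy [-1.80e+02 -1.00e-01 -8.04e+01] F [ 0.   0.9 -0.1] w 0.0637 g 0.0
shift [-303.2   39.9  -17.2] turn [-0.  -0.1 -0.4]
[317.56289115 115.21717129]
[[    0     0   120   120 13306]
 [   43    41    36    39  1094]] [[316.42221554 114.44821885]
 [317.44606947 115.1297989 ]]
bottle_center 0.92 [ 0.624 -0.177  0.068] [315. 119.]
bottle_center 0.78 [ 0.525 -0.266  0.053] [431.  42.]
bottle_center 0.69 [ 0.407 -0.189  0.055] [527. 144.]
bottle_lid 0.91 [ 0.529 -0.266  0.056] [428.  41.]
bottle_lid 0.74 [ 0.619 -0.178  0.07 ] [320. 118.]
bottle_lid 0.55 [ 0.402 -0.187  0.051] [528. 147.]
```

Request:
servo_tool([
  [-0.45,-30.3,4,-3,0,0,0],
  [-0.45,-30.3,4,-3,0,0,0],
  [-0.45,-30.3,4,-3,0,0,0],
  [-0.45,-30.3,4,-3,0,0,0],
  [-0.45,-30.3,4,-3,0,0,0],
  [-0.45,-30.3,4,-3,0,0,0],
  [-0.45,-30.3,4,-3,0,0,0],
  [-0.45,-30.3,4,-3,0,0,0],
  [-0.45,-30.3,4,-3,0,0,0],
  [-0.45,-30.3,4,-3,0,0,0],
  [-0.45,0,0,0,0,0,0],
  [-0.45,0,0,0,0,0,0],
])

```text
t: 15.37
eef_pos: [0.512, 0.2138, 0.3124]
ee_rot: [3.141, -0.002, -1.393]
force: [0.8, -1.5, -0.6]
width: 0.0635
gripper_force: 0.0
```

```bash
python3 -c "
from kin import *
s=st()
f=arm.grab_frame('wrist');save(f,'w7.png')
np.savez('w7.npz',**{k:f[k] for k in('K','position','orientation','color')})
for q in ('lamp_center','stand_hole'):
  for r in arm.recognise(q,f)[:2]:
    P=w(f,r['at']);print(q,round(r['conf'],2),P.round(3),px(f,P).round())
print(px(f,[.515,.131,.15]),px(f,[.515,.131,.06]))
c=px(f,[.515,.131,.12]);y0=max(int(c[1])-110,0);x0=max(int(c[0])-110,0)
cv2.imwrite('pics/w7c.png',cv2.resize(f['color'][y0:y0+220,x0:x0+220,::-1],None,fx=2.7,fy=2.7));print(x0,y0)
"
```

```text
t 15.37 q [ 0.7498  0.116  -0.1152  0.0017 -1.341  -0.572 ] p [0.512  0.2138 0.3124] rpy [ 1.80e+02 -1.00e-01 -7.98e+01] F [ 0.8 -1.5 -0.6] w 0.0635 g 0.0
lamp_center 0.93 [0.519 0.135 0.144] [326. 135.]
lamp_center 0.44 [0.583 0.422 0.046] [237. 354.]
stand_hole 0.72 [0.521 0.136 0.058] [323. 139.]
[331.87226903 131.26535482] [328.88483338 135.67820328]
220 22
```

View pics/w7c.png

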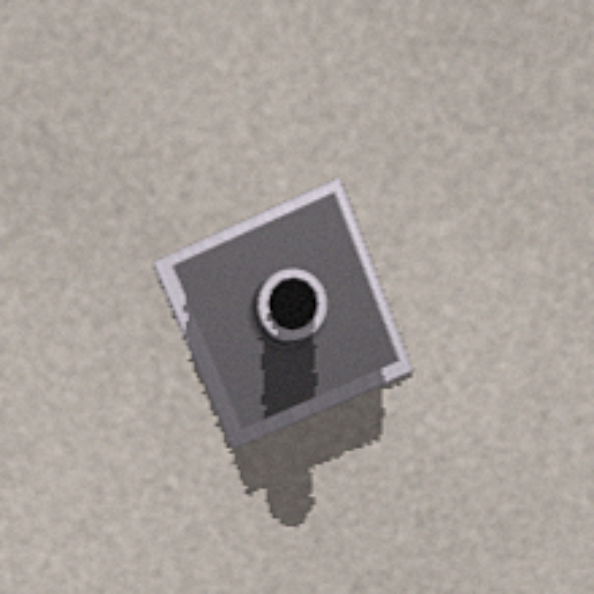

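The lamp's black rubber end is at crop (293,304), which is full-frame (328.5,134.6), seen nearly straight down in the middle of the stand.

```bash
python3 -c "
from kin import *
f=dict(np.load('w7.npz'))
a=ray(f,(328.5,134.6),.15);print('wrist',a,ray(f,(328.5,134.6),.12))
g=arm.grab_frame('scene')
# triangulate
def line(f,u):
    M,t=cam(f);d=M@np.linalg.inv(f['K'])@np.array([u[0],u[1],1.]);return t,d/np.linalg.norm(d)
A=[];b=[]
for F,u in((f,(328.5,134.6)),(g,(364.5,257.3))):
    t,d=line(F,u);Q=np.eye(3)-np.outer(d,d);A.append(Q);b.append(Q@t)
P=np.linalg.lstsq(np.vstack(A),np.concatenate(b),rcond=None)[0];print('tri',P)
s=arm.get_state();Rf=frame(np.radians(-80),0)
L=a[:2]
go([*L,.20],Rf);go([*L,.101],Rf)
cap=np.array([.622,-.178,.092]);Rg=frame(np.radians(-80),-np.pi/4);d=Rg.as_matrix()[:,2];T=cap-.171*d
q,e=ik(np.array([*L,.101]),Rf,s['q']);print(q.round(2),e)
q,e=ik(np.array([*L,.26]),Rf,q);print(q.round(2),e)
q,e=ik(T,Rg,q);print('final',T,q.round(2),e)
"
```

```text
wrist [0.51730909 0.13416002 0.15      ] [0.51674511 0.1327633  0.12      ]
tri [0.51713451 0.13403558 0.14570279]
shift [ 76.5   9.1 112.6] turn [ 0.  -0.1 -0.1]
shift [ 76.4   9.  211.6] turn [ 0.  -0.1 -0.1]
[ 0.62  0.25 -0.46  0.   -0.86 -0.45] 1.1794382232386676e-09
[ 0.62  0.11 -0.24  0.   -1.22 -0.45] 3.114483010755899e-14
final [ 0.60100329 -0.05892171  0.21291526] [ 0.58  0.32 -0.61  0.78 -1.16 -0.93] 8.616862277894597e-14
```

Request:
servo_tool([
  [-0.45,19.1,2.3,10,0,0,0],
  [-0.45,19.1,2.3,10,0,0,0],
  [-0.45,19.1,2.3,10,0,0,0],
  [-0.45,19.1,2.3,10,0,0,0],
  [-0.45,0,0,20,0,0,0],
  [-0.45,0,0,20,0,0,0],
  [-0.45,0,0,20,0,0,0],
  [-0.45,0,0,0,0,0,0],
  [-0.45,0,0,0,0,0,0],
  [-0.45,0,0,0,0,0,0],
])

```text
t: 16.4
eef_pos: [0.5181, 0.1345, 0.214]
ee_rot: [-3.141, -0.001, -1.398]
force: [-0.6, -0.1, 0.2]
width: 0.0636
gripper_force: 0.0
```

```bash
python3 -c "
from kin import *
st();go([.5172,.1341,.102],frame(np.radians(-80),0))"
```

```text
t 16.4 q [ 0.6214  0.1375 -0.3156  0.0013 -1.1171 -0.4493] p [0.5181 0.1345 0.214 ] rpy [-179.9   -0.   -80.1] F [-0.6 -0.1  0.2] w 0.0636 g 0.0
shift [  0.2   1.1 112. ] turn [-0.1 -0.  -0.1]
```

Request:
servo_tool([
  [-0.45,0.2,1.1,16,0,0,0],
  [-0.45,0,0,16,0,0,0],
  [-0.45,0,0,16,0,0,0],
  [-0.45,0,0,16,0,0,0],
  [-0.45,0,0,16,0,0,0],
  [-0.45,0,0,16,0,0,0],
  [-0.45,0,0,16,0,0,0],
  [-0.45,0,0,0,0,0,0],
  [-0.2,0,0,0,0,0,0],
  [0,0,0,0,0,0,0],
  [0.3,0,0,0,0,0,0],
  [0.6,0,0,0,0,0,0],
  [0.9,0,0,0,0,0,0],
  [0.9,0,0,0,0,0,0],
  [0.9,0,0,0,0,0,0],
], squeeze=40)

```text
t: 17.65
eef_pos: [0.5165, 0.1344, 0.1011]
ee_rot: [-3.141, -0.0, -1.398]
force: [0.5, 0.0, 0.2]
width: 0.0222
gripper_force: 0.2
```

```bash
python3 -c "
from kin import *
st()"
```

```text
t 17.65 q [ 6.226e-01  2.469e-01 -4.657e-01  6.000e-04 -8.581e-01 -4.500e-01] p [0.5165 0.1344 0.1011] rpy [-180.    -0.   -80.1] F [0.5 0.  0.2] w 0.0222 g 0.2
```

Request:
servo_tool([
  [1,0,0,0,0,0,0],
  [1,0,0,0,0,0,0],
  [1,0,0,-8,0,0,0],
  [1,0,0,-12,0,0,0],
  [1,0,0,-14,0,0,0],
  [1,0,0,-14,0,0,0],
  [1,0,0,-14,0,0,0],
  [1,0,0,-20,0,0,0],
  [1,0,0,-20,0,0,0],
  [1,0,0,-20,0,0,0],
  [1,0,0,-20,0,0,0],
  [1,0,0,-20,0,0,0],
  [1,0,0,0,0,0,0],
  [1,0,0,0,0,0,0],
], squeeze=45)

```text
t: 18.82
eef_pos: [0.5166, 0.1347, 0.2641]
ee_rot: [-3.14, 0.001, -1.398]
force: [-0.4, 0.3, -1.7]
width: 0.0212
gripper_force: 45.0
```

```bash
python3 -c "
from kin import *
s=st()
cap=np.array([.622,-.178,.092]);Rg=frame(np.radians(-80),-np.pi/4);d=Rg.as_matrix()[:,2];T=cap-(.091+.08)*d
go(T+[0,.0,.05],Rg); R0=R.from_euler('xyz',s['ee_rot']);print(R0.inv().apply(T+[0,.02,.07]-s['eef_pos'])*1000)
q=s['q']
for u in np.linspace(0,1,8): 
  q,e=ik(s['eef_pos']*(1-u)+(T+[0,.02,.07])*u,R0,q)
print(e)
for f in ['scene']:
  F=arm.grab_frame(f);save(F,'s8.png');P=px(F,s['eef_pos']-[0,0,.06]).astype(int);print(P)
  a=F['color'][max(0,P[1]-100):P[1]+100,P[0]-120:P[0]+120,::-1];cv2.imwrite('pics/s8c.png',cv2.resize(a,None,fx=2.5,fy=2.5))
"
```

```text
t 18.82 q [ 6.2270e-01  1.0090e-01 -2.4060e-01  3.0000e-04 -1.2273e+00 -4.4990e-01] p [0.5166 0.1347 0.2641] rpy [-179.9    0.   -80.1] F [-0.4  0.3 -1.7] w 0.0212 g 45.0
shift [205.2 -49.8   1.1] turn [-0.1 45.  -0.1]
[185.52657211 -53.29939448 -18.84304977]
1.4097824151975885e-15
[366 238]
```

View pics/s8c.png

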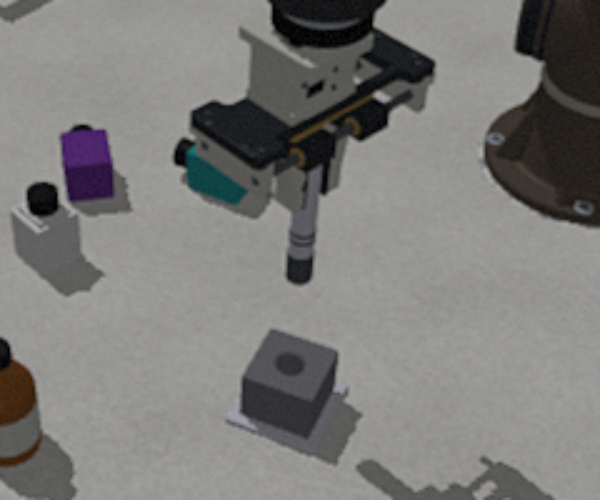

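The lamp is out of the stand and held straight, with its lens at crop (299,270). The white bottle still stands at crop (45,230). Now I'll move and tilt.

Request:
servo_tool([
  [1,23.2,-6.7,-2.4,0,0,0],
  [1,23.2,-6.7,-2.4,0,0,0],
  [1,23.2,-6.7,-2.4,0,0,0],
  [1,23.2,-6.7,-2.4,0,0,0],
  [1,23.2,-6.7,-2.4,0,0,0],
  [1,23.2,-6.7,-2.4,0,0,0],
  [1,23.2,-6.7,-2.4,0,0,0],
  [1,23.2,-6.7,-2.4,0,0,0],
  [1,0,0,0,0,5,0],
  [1,0,0,0,0,5,0],
  [1,0,0,0,0,5,0],
  [1,0,0,0,0,5,0],
  [1,0,0,0,0,5,0],
  [1,0,0,0,0,5,0],
  [1,0,0,0,0,5,0],
  [1,0,0,0,0,5,0],
  [1,0,0,0,0,5,0],
  [1,0,0,0,0,0,0],
  [1,0,0,0,0,0,0],
])

```text
t: 20.45
eef_pos: [0.6004, -0.0388, 0.28]
ee_rot: [3.135, -0.787, -1.392]
force: [-0.2, -0.4, -1.4]
width: 0.0213
gripper_force: 45.0
```

```bash
cat > s3.py <<'E'
from kin import *
import sys
s=st();n=sys.argv[1]
cap=np.array([.622,-.178,.092]);Rg=frame(np.radians(-80),-np.pi/4);d=Rg.as_matrix()[:,2];T=cap-(.091+.08)*d
go(T,Rg)
z=R.from_euler('xyz',s['ee_rot']).as_matrix()[:,2];lens=s['eef_pos']+.091*z
fs={k:arm.grab_frame(k) for k in('wrist','scene','top')}
out=[]
for k,F in fs.items():
    im=F['color'][...,::-1].copy();L=px(F,lens);c=px(F,cap);print(k,'lens',L.round(1),'cap',c.round(1))
    for r in arm.recognise('bottle_center',F)[:3]+arm.recognise('lamp_lens',F)[:1]: print(round(r['conf'],2),w(F,r['at']).round(3))
    P=((L+c)/2).astype(int);m=60
    im=cv2.copyMakeBorder(im,m,m,m,m,cv2.BORDER_CONSTANT)[P[1]:P[1]+120,P[0]:P[0]+120]
    im=cv2.resize(im,(260,260),interpolation=2)
    for v,col in((L,(0,0,255)),(c,(0,255,0))): cv2.drawMarker(im,tuple(((v-P+60)*260/120).astype(int).tolist()),col,0,8)
    out.append(im)
cv2.imwrite(f'pics/{n}.png',np.hstack(out))
E
python3 s3.py f1
```

```text
t 20.45 q [ 0.6284  0.27   -0.4991  0.7188 -1.3017 -0.8321] p [ 0.6004 -0.0388  0.28  ] rpy [179.6 -45.1 -79.7] F [-0.2 -0.4 -1.4] w 0.0213 g 45.0
shift [-33.4   2.6  61.5] turn [ 0.2 -0.1  0.2]
wrist lens [317.8 245.8] cap [319.8 242.6]
0.92 [ 0.523 -0.254  0.055]
0.73 [ 0.601 -0.182  0.065]
0.56 [ 0.394 -0.211  0.052]
0.66 [ 0.603 -0.035  0.298]
scene lens [276.4 190.2] cap [262.5 214.5]
0.86 [ 0.538 -0.244  0.034]
0.65 [ 0.405 -0.174  0.046]
0.58 [ 0.634 -0.161  0.058]
top lens [368.7 210.2] cap [394.4 212.5]
0.75 [ 0.522 -0.27   0.055]
0.57 [ 0.402 -0.189  0.056]
0.73 [ 0.605 -0.06   0.275]
```

Now the remaining shift of (-33.4, 2.6, 61.5), sideways part first.

Request:
servo_tool([
  [1,-8.3,0.7,5,0.2,0,0.2],
  [1,-8.3,0.6,10,0,0,0],
  [1,-8.4,0.7,10,0,0,0],
  [1,-8.4,0.6,10,0,0,0],
  [1,0,0,10,0,0,0],
  [1,0,0,10,0,0,0],
  [1,0,0,6.5,0,0,0],
  [1,0,0,0,0,0,0],
  [1,0,0,0,0,0,0],
  [1,0,0,0,0,0,0],
  [1,0,0,0,0,0,0],
])

```text
t: 21.82
eef_pos: [0.6026, -0.0589, 0.2156]
ee_rot: [-3.133, -0.786, -1.404]
force: [0.9, -0.2, -0.8]
width: 0.0218
gripper_force: 45.0
```

```bash
python3 s3.py f2
```

```text
t 21.82 q [ 0.5837  0.317  -0.6056  0.7865 -1.1642 -0.9304] p [ 0.6026 -0.0589  0.2156] rpy [-179.5  -45.   -80.4] F [ 0.9 -0.2 -0.8] w 0.0218 g 45.0
shift [-2.1  1.6  1.7] turn [-0.2 -0.  -0.3]
wrist lens [317.8 245.8] cap [320.2 225.6]
0.86 [ 0.616 -0.177  0.071]
0.86 [ 0.524 -0.251  0.052]
0.82 [ 0.402 -0.189  0.057]
0.55 [ 0.6   -0.054  0.233]
scene lens [273.3 207.3] cap [262.5 214.5]
0.9 [ 0.638 -0.159  0.057]
top lens [374.9 212.7] cap [394.4 212.5]
0.88 [ 0.614 -0.174  0.066]
0.77 [ 0.518 -0.271  0.054]
0.74 [ 0.4   -0.195  0.054]
0.71 [ 0.603 -0.077  0.207]
```

View pics/f2.png

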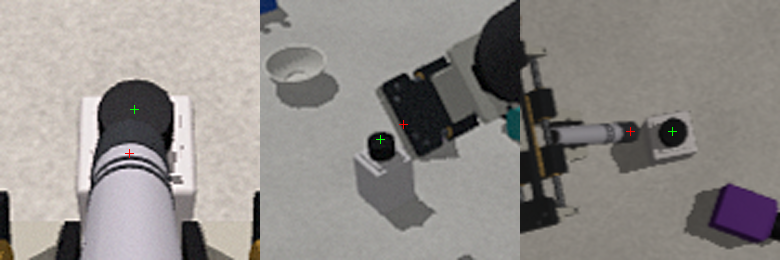

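Request:
servo_tool([
  [1,-2,0.5,1.7,0,0,0],
  [1,0,0,0,0,0,0],
  [1,0,0,0,0,0,0],
  [1,0,0,0,0,0,0],
  [1,0,0,0,0,0,0],
  [1,0,0,0,0,0,0],
  [1,0,0,0,0,0,0],
])

```text
t: 22.85
eef_pos: [0.6018, -0.059, 0.2124]
ee_rot: [-3.135, -0.786, -1.403]
force: [0.5, 0.8, -1.7]
width: 0.0214
gripper_force: 45.0
```

```bash
python3 s3.py f3
```

```text
t 22.85 q [ 0.5839  0.3196 -0.6105  0.7882 -1.1598 -0.9353] p [ 0.6018 -0.059   0.2124] rpy [-179.6  -45.   -80.4] F [ 0.5  0.8 -1.7] w 0.0214 g 45.0
shift [ 0.2  0.7 -0.5] turn [-0.1 -0.  -0.3]
wrist lens [317.8 245.9] cap [319.1 223.7]
0.88 [ 0.403 -0.192  0.057]
0.74 [ 0.619 -0.174  0.071]
0.72 [ 0.525 -0.249  0.053]
scene lens [273.7 208.2] cap [262.5 214.5]
0.77 [ 0.634 -0.162  0.055]
0.62 [ 0.407 -0.165  0.039]
top lens [374.8 213.2] cap [394.4 212.5]
0.91 [ 0.399 -0.195  0.055]
0.7 [ 0.616 -0.175  0.062]
0.58 [ 0.517 -0.271  0.055]
0.91 [ 0.604 -0.075  0.207]
```

View pics/f3.png

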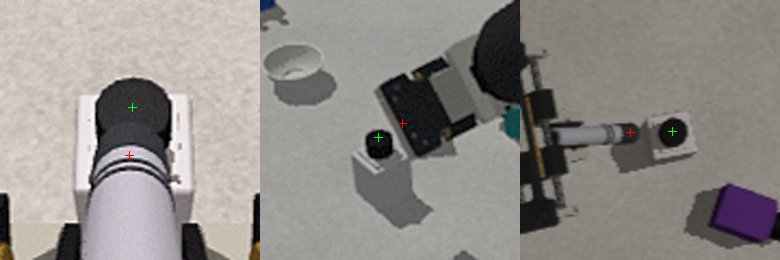

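The lamp is slanted 45°, with its lens in line with the cap's middle about 8 cm away. The white bottle is standing and nothing is touching, so I'm handing in.

```bash
python3 -c "
from station import arm
print(arm.job_done())"
```

```text
the job is handed in; nothing more can be done
None
```

The white bottle stands upright and released, and the arm is holding the lamp raised at 45°, its lens aimed at the middle of the cap from about 8 cm; the job was handed in at about 23 s, with no verdict returned.

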